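# Pin the drawbar into its yoke

### The arm

A 6-joint arm with a two-finger parallel gripper is mounted at the origin on a cart in front of the work surface, level with it; the furniture and walls round the work are solid. World frame = base frame: x ahead of the robot, y to its left, z up, the work surface at z = 0. Lengths are in m, angles in rad, forces in N, time in s.
With the tool pointing down it reaches from about 0.4 to 0.825 m from the base axis. Payload 7 kg.
Tool frame: the origin (TCP) lies midway between the tips of the shut fingers; the grasp point (between the pads) lies 19 mm behind it (manip.tcp_to_grasp is the distance from the TCP to the grasp point, in m); z points along the fingers, y is the line along which they close (so a half turn about z gives the same grasp; the last joint's range is limited). The gripper opens to 88 mm and grips with 3 to 60 N. Pads are 19 mm wide; open, the fingers measure 130 mm over their backs; the gripper's body (78 mm by 193 mm) begins 47 mm behind the grasp point.
Start: joints at [1.447, 0.359, 0.012, 0, -1.224, -0.288], TCP at [0.27, 0.619, 0.227] pointing down, gripper open.
Joint ranges: [-3.07, 3.07], [-1.43, 2.12], [-1.02, 1.25], [-3.03, 1.67], [-3.05, -0], [-3.03, 3.03]. Speed limits (rad/s): [2.39, 2.39, 3.01, 3.14, 3.14, 3.14].

### API

Orientations are given as a 3x3 rotation matrix whose columns are the frame's x, y, z axes.
In Python, from plant import manip gives the robot as it stands.
- The arm moves only by the tool play_rows, never from a script. Its argument "series" is a list of rows, each an object with "travel": the shift along the tool's x, y, z each as a share of 150 mm, from -1 to 1, a list of three; "twist": the turn, a rotation vector about the tool's x, y, z each as a share of 0.5 rad, from -1 to 1, a list of three; "gripper": the opening, from -1 (shut) to 1 (fully open). In form: [{"travel": [x, y, z], "twist": [wx, wy, wz], "gripper": gripper}, ...]. A call has 1 to 5 rows; each row shifts and turns the commanded pose from where the row before left it, along the tool's axes as they then stand; what a row does not reach is not made up. A row lasts 1/10 s, in which the tool goes at most 50 mm and 8.59 degrees, less where a joint would pass 70% of its speed; a pose out of reach is approached as far as the arm can. A call with a number of a shift or a turn outside -1 to 1 is refused whole. A call with a gripper value outside its range is refused whole. The fingers move at their own pace and stop on an object; the grip force is fixed at half the most. Time passes only in rows, so rows that do not move let the fingers close. It gives the time, the measured TCP pose, the force, the opening and the grip force at its end, in the units of the state.
- manip.get_state(): the state, without advancing time (a new reading comes with each control period).
- manip.grab_frame(name): name is "scene" or "top" or "wrist"; returns a dict with "color" (420x560x3 uint8, red, green, blue), "mtx" (3x3 intrinsics, pixels), "k1" (the pictures are not rectified: a ray, as slopes to the right and down, at radius r is drawn at 1 + k1 r^2 times it, then the intrinsics apply), "camera_from_world" (4x4, takes a point from world to camera coordinates); the wrist camera has in their place "hand_eye" (4x4, takes a point from camera to tool coordinates, whose origin is the TCP and whose axes are the flange's). Camera axes: x right, y down, z forward; pixel columns grow to the right and rows downward; lengths in m; the calibration is good to about 2 mm. A picture is of the moment at which its call begins: read the wrist's pose just before it. There is no depth.
- manip.hand_in(): hands the job in; it is judged then, once.
The state is a dict: "time": time; "joints": joint angles; "qvel": joint speeds; "effort": joint torques, N m; "tool_pos": TCP position; "tool_rot": TCP orientation; "wrist_force": force on the tool from outside, world axes, zero at the start; "wrist_torque": the same for the moment, N m; "grip_width": finger opening in m; "gripper_force": force on a finger pad.
Only numpy, scipy, OpenCV 4.12 (cv2) and the standard library are available. Lean on these libraries where they do the work, as an engineer would, in place of code of your own. Each camera call takes 0.05 s, during which the arm holds its last target. There are 200 camera calls.

### The job

Throw the red-handled toggle clamp open over centre, then slide the freed drawbar forward in its guides into the blue yoke and join the two with the yellow-knobbed hitch pin, through both yoke plates and the drawbar's eye, knob fully down on the yoke's boss. Leave the clamp open and the black-knobbed short pin in its block, do not drag the bar while it is still clamped, and feel the pin in gently instead of ramming it or the bar.

Things in the scene. Friction and masses are not known exactly. Their poses are not given: they have to be found in the camera images.
- fixture: Bolted-down steel fixture, base 345x175x12 mm. Origin on the bench under the drawbar's centre line; x along the bar from yellow flange to blue yoke (the way it slides in), z up, clamp on the -y side. x points to the robot's left (yaw 1.45-1.85), -y away from it. Slide blocks hold the bar's underside at z 52 mm and guide its sides (3 mm play in all). Yoke web closes the slot at x 134 mm.
- yoke_top (a point): Centre of the pin hole's mouth on top of the blue yoke's steel boss, 108 mm above the bench, at fixture x 95, y 0 mm. The round 18 mm hole runs straight down: 36 mm of boss and upper plate (to z 72), a 22 mm slot for the drawbar, the lower plate (z 50 to 34), then 22 mm of air above the base.
- clamp_arm (a joint): Angle (rad) of the toggle clamp's hold-down arm: about 0 clamped, rubber pad pressed on the bar; grows as it lifts, about 0.58 thrown fully open. The red handle drives it through a linkage; the handle falls to either side of its centre by its own weight and holds the clamp shut or open.
- clamp_grip (a point): In the red handle, 17 mm from its end; grip 19 mm thick, 83 mm long. Clamped, it leans 18 deg over the bar, this point at z 196 mm, fixture x -5, y -19 mm. To open, push the grip toward fixture -y: it swings about a fixture-x axis 105 mm below this point by 108 deg until level (this point then 114 mm up). Takes 2 to 6 N; past upright it falls open by itself and stays.
- drawbar: Loose steel bar 208x40x18 mm, 0.6 kg, in the slide blocks, nose already in the yoke's slot. Origin: centre of its underside; x to the eye end, along fixture x. Rear end: yellow flange 10 mm thick, 64 wide, 46 tall from the underside, rear face 100 mm behind the origin. Unclamped it slides with 4 to 10 N of friction; only the pin stops it where the holes line up, it can run 9 mm too far.
- drawbar_eye (a point): Centre of the drawbar's eye at its top face, 70 mm above the bench: a vertical through hole of 19.5 mm, 78 mm in front of the bar's origin, 30 mm behind its nose. At the start 20 to 42 mm short of the yoke's hole.
- drawbar_push (a point): Middle of the yellow flange's rear face, 78 mm above the bench: push here toward fixture +x.
- hitch_pin: Loose steel pin with yellow knob, 0.2 kg, upright in one hole of the wooden block. Origin: centre of its lower end, z up the pin. Shank 16 mm thick, 88 mm long, the lowest 8 mm tapering to 10 mm; round knob 28 mm across, 31 mm high. Over the bar's plain top it rests with the knob 50 mm above the boss and stands loosely; over the eye (centre within about 3 mm) it drops by its own weight.
- pin_knob (a point): Middle of the yellow knob, 105 mm above the pin's lower end: grip here, 28 mm wide.
- pin_shoulder (a point): Underside of the yellow knob on the pin's axis, 88 mm above its lower end; rests on the yoke's boss when the pin is home.
- short_pin: Loose pin like the hitch pin, but black knob and a shank of only 60 mm: too short for this job. Origin at its lower end.
- pin_block: Fixed wooden block 130x56x45 mm, origin under its centre, long along its x. Two holes of 18.5 mm, 37 mm deep, 32 mm either side of the middle, one for each pin, either way round.
Not all that is in view belongs to the job. What is shaped like the hitch_pin but purple is not meant.

How it is judged:
By the outcome, as a careful person would: the job done as asked, in the order asked, and still so for the second after the job is handed in, with the robot touching nothing.
It also fails if it takes over 72 s, if anything falls off the work surface, if the arm or the gripper's body presses on something with over 40 N, if the wrist force passes 120 N, or if a joint passes its speed limit or range.

## Working session

There is one attempt and no reset: what is moved stays moved. The work goes in short steps, Python scripts to look and compute and a tool call to move; the robot and the scene stay as the last step left them, time stands still between calls to the robot, and variables do not carry over. Pictures are saved under pics/ and viewed, at most 10 in all, crops included, and the job is handed in when it is done.

Besides the shell and the picture viewer there is one more tool, called after "Call:" as name(argument=value, ...), one argument or row to a line, values as JSON. play_rows: Moves the arm, as the interface text tells. Shift numbers are shares of 150 mm and turn numbers shares of 0.5 rad, none past 1 either way. Its arguments: {"type":"object","properties":{"series":{"type":"array"}},"required":["series"]}

```bash
ls; mkdir -p pics; cat > h.py <<'E'
import numpy as np, cv2, json
from plant import manip
def grab(n):
    s=manip.get_state(); f=manip.grab_frame(n)
    if n=="wrist":
        T=np.eye(4);T[:3,:3]=s["tool_rot"];T[:3,3]=s["tool_pos"]
        f["wc"]=T@np.array(f["hand_eye"])
    else: f["wc"]=np.linalg.inv(np.array(f["camera_from_world"]))
    return f
def ray(f,u,v):
    K=np.array(f["mtx"]);k=f["k1"]
    p=cv2.undistortPoints(np.array([[[u,v]]],float),K,np.array([k,0,0,0.]))[0,0]
    d=f["wc"][:3,:3]@np.array([p[0],p[1],1]);return f["wc"][:3,3],d/np.linalg.norm(d)
def onz(f,u,v,z):
    o,d=ray(f,u,v);return o+d*(z-o[2])/d[2]
def tri(*rs):
    A=np.zeros((3,3));b=np.zeros(3)
    for o,d in rs:
        P=np.eye(3)-np.outer(d,d);A+=P;b+=P@o
    x=np.linalg.solve(A,b)
    return x,[float(np.linalg.norm((np.eye(3)-np.outer(d,d))@(x-o))*1e3) for o,d in rs]
def proj(f,X):
    W=np.linalg.inv(f["wc"]);p=W[:3,:3]@np.array(X)+W[:3,3];p=p[:2]/p[2]
    p=p*(1+f["k1"]*(p@p));K=np.array(f["mtx"]);return K[0,0]*p[0]+K[0,2],K[1,1]*p[1]+K[1,2]
def blobs(f,lo,hi,amin=40):
    h=cv2.cvtColor(f["color"],cv2.COLOR_RGB2HSV);m=cv2.inRange(h,np.array(lo),np.array(hi))
    n,l,s,c=cv2.connectedComponentsWithStats(m)
    return [(np.round(c[i],1).tolist(),s[i].tolist()) for i in range(1,n) if s[i,4]>=amin]
def save(f,name): cv2.imwrite("pics/"+name,f["color"][:,:,::-1])
E
python3 - <<'E'
from h import *
np.set_printoptions(precision=4,suppress=True)
ims=[]
for n in ["scene","top","wrist"]:
    f=grab(n);save(f,n+"0.png");np.save(n+"0.npy",f,allow_pickle=True)
    print(n,f["wc"][:3,3],f["wc"][:3,2],f["mtx"][0][0],f["k1"])
    print(" yel",blobs(f,[22,120,90],[34,255,255]));print(" red",blobs(f,[0,150,70],[8,255,255]))
    print(" blue",blobs(f,[100,120,50],[125,255,255])); print(" pur",blobs(f,[126,80,50],[160,255,255]))
s=manip.get_state();print(s["tool_pos"],s["tool_rot"],s["wrist_force"])
E
```

```text
pics
scene [-0.1898  0.7238  0.5785] [ 0.631  -0.6515 -0.421 ] 455.41037109474047 -0.1366546966467359
 yel [([360.9, 194.1], [354, 189, 18, 12, 74]), ([124.5, 218.5], [121, 206, 8, 27, 113]), ([204.2, 262.8], [197, 254, 14, 19, 216]), ([311.5, 324.8], [306, 320, 10, 10, 61]), ([118.4, 333.1], [101, 325, 34, 19, 306])]
 red [([315.6, 133.9], [264, 80, 109, 121, 5221]), ([131.6, 248.1], [121, 239, 24, 18, 198]), ([55.9, 322.2], [41, 309, 32, 29, 306]), ([71.0, 326.1], [55, 312, 32, 30, 325]), ([77.3, 366.9], [68, 358, 19, 19, 187])]
 blue [([312.7, 220.1], [299, 213, 31, 14, 213])]
 pur [([140.9, 286.4], [132, 265, 17, 53, 442])]
top [0.4045 0.0072 1.224 ] [ 0.0895  0.0002 -0.996 ] 388.0165883958402 -0.09946796430180677
 yel [([197.4, 79.5], [194, 76, 8, 8, 50]), ([211.4, 98.9], [205, 91, 12, 16, 115]), ([403.4, 146.7], [393, 145, 21, 4, 67]), ([385.2, 224.9], [380, 214, 8, 22, 92]), ([128.5, 227.9], [120, 221, 18, 14, 149]), ([190.8, 225.2], [186, 221, 11, 10, 85])]
 red [([460.0, 92.5], [394, 72, 144, 50, 4115]), ([205.3, 121.7], [201, 109, 9, 28, 190]), ([475.8, 151.1], [426, 116, 71, 54, 523]), ([400.9, 137.5], [388, 135, 26, 6, 143]), ([395.7, 164.4], [380, 160, 36, 8, 159]), ([122.1, 171.7], [111, 165, 24, 15, 134]), ([127.2, 181.7], [115, 174, 25, 16, 149]), ([355.3, 213.1], [351, 208, 9, 11, 56]), ([112.5, 220.0], [110, 214, 6, 14, 78])]
 blue [([302.8, 222.8], [287, 209, 39, 29, 709])]
 pur [([158.4, 200.4], [152, 195, 16, 10, 108])]
wrist [0.3311 0.5916 0.3845] [-0.2297  0.1001 -0.9681] 357.52079314113115 -0.039956206969292425
 yel []
 red []
 blue []
 pur []
[0.2701 0.6182 0.2258] [[ 0.9164 -0.4003 -0.0004]
 [-0.4003 -0.9164 -0.0012]
 [ 0.0002  0.0013 -1.    ]] [ 0.5368 -0.2698  0.1998]
```

View pics/scene0.png

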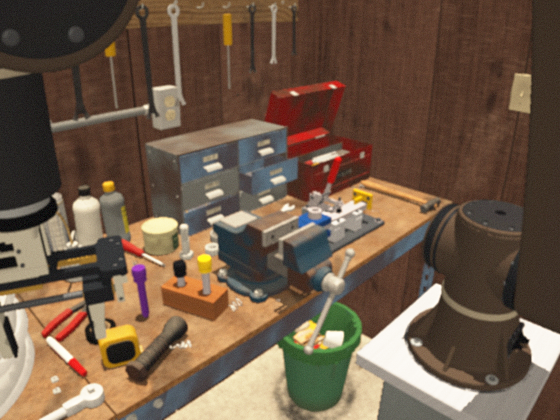

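View pics/top0.png

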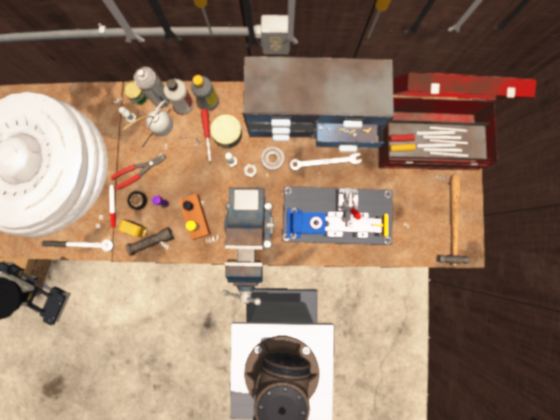

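The scene view shows the pin block with a yellow knob (204,263) and a black knob (180,268), the purple pin (141,286) and the fixture behind the vise, with the red handle at (333,170). In the top view the fixture centre is at about (340,215), the boss hole (316,223), the flange (385,225), the pin block (195,217) and the vise (247,230).

Possible mix-ups for the hitch pin in the top view: the yellow knob in the block (191,225), the black knob (188,206), the purple pin (158,200), the tape measure (128,228) and the bottle cap (197,79). By the description I choose (191,225).

```bash
python3 - <<'E'
from h import *
np.set_printoptions(precision=4,suppress=True)
S=np.load("scene0.npy",allow_pickle=True).item();T=np.load("top0.npy",allow_pickle=True).item()
print("knob",tri(ray(S,204.2,262.8),ray(T,190.8,225.2)))
print("black",tri(ray(S,180,268),ray(T,188,206)))
print("purple top",tri(ray(S,139.5,269),ray(T,158.4,200.4)))
for n,u,v,z in [("boss",316,223,.108),("flange",385.2,224.9,.098),("handle",357,213,.19),("vise near",245,255,.15),("vise R",267,225,.12),("base TL",285,187,.012),("TR",392,188,.012),("BL",285,243,.012),("BR",392,243,.012)]: print(n,onz(T,u,v,z))
# vise top height: corner jaw
print("vise jaw", tri(ray(S,301,232),ray(T,265,247)))
a=cv2.resize(S["color"][140:300,120:390],None,fx=2.9,fy=2.9,interpolation=cv2.INTER_CUBIC)
cv2.imwrite("pics/crop0.png",a[:,:,::-1])
E
```

```text
knob (array([0.4481, 0.2678, 0.1137]), [1.2932000378552244, 1.2932000378552666])
black (array([0.5069, 0.2863, 0.0838]), [2.61356199489586, 2.61356199489593])
purple top (array([0.5201, 0.3688, 0.1112]), [3.823086882437714, 3.823086882437536])
boss [ 0.4596 -0.0933  0.108 ]
flange [ 0.4573 -0.2973  0.098 ]
handle [ 0.4839 -0.196   0.19  ]
vise near [0.3663 0.1053 0.15  ]
vise R [0.4512 0.0472 0.12  ]
base TL [ 0.5763 -0.0034  0.012 ]
TR [ 0.5789 -0.3435  0.012 ]
BL [ 0.4006 -0.0059  0.012 ]
BR [ 0.4048 -0.342   0.012 ]
vise jaw (array([0.388 , 0.0509, 0.1244]), [1.0102510698333032, 1.0102510698333458])
```

View pics/crop0.png

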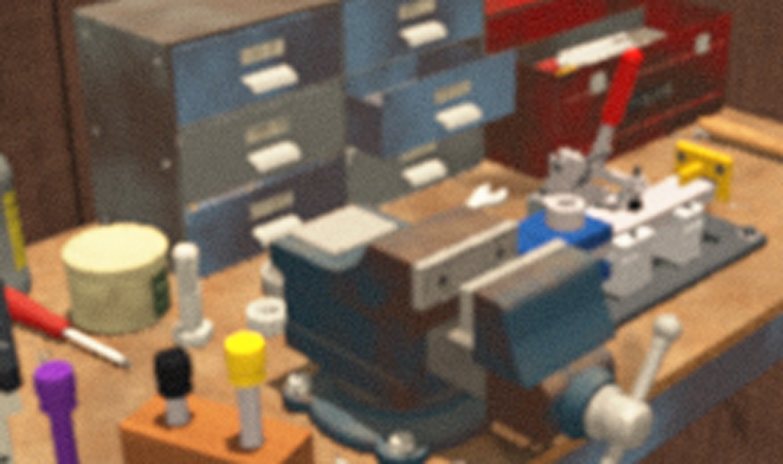

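The crop confirms the choice: yellow knob on a long shank in the block at crop (245,360), black beside it, purple standing free. First I rotate so tool x points to world -y while rising.

Call:
play_rows(
  series=[
    {"travel":[0,0,-0.06],"twist":[0,0,0.29],"gripper":-1},
    {"travel":[0,0,-0.06],"twist":[0,0,0.29],"gripper":-1},
    {"travel":[0,0,-0.06],"twist":[0,0,0.29],"gripper":-1},
    {"travel":[0,0,-0.06],"twist":[0,0,0.29],"gripper":-1},
    {"travel":[0,0,-0.06],"twist":[0,0,0.29],"gripper":-1},
  ],
)

```text
time: 0.65
tool_pos: [0.2701, 0.6184, 0.2715]
tool_rot: [[0.415, -0.91, -0.0], [-0.91, -0.415, -0.001], [0.001, 0.001, -1.0]]
wrist_force: [0.0, -0.5, -0.5]
grip_width: 0.0533
gripper_force: 0.0
```

Call:
play_rows(
  series=[
    {"travel":[0,0,-0.06],"twist":[0,0,0.29],"gripper":-1},
    {"travel":[0,0,-0.06],"twist":[0,0,0.29],"gripper":-1},
    {"travel":[0,0,-0.06],"twist":[0,0,0.29],"gripper":-1},
    {"travel":[0,0,0],"twist":[0,0,0],"gripper":-1},
  ],
)

```text
time: 1.05
tool_pos: [0.2703, 0.619, 0.2996]
tool_rot: [[-0.003, -1.0, 0.0], [-1.0, 0.003, 0.002], [-0.002, -0.0, -1.0]]
wrist_force: [0.6, -0.3, -0.5]
grip_width: 0.0213
gripper_force: 0.0
```

Call:
play_rows(
  series=[
    {"travel":[0.275,-0.15,0],"twist":[0,0,0],"gripper":-1},
    {"travel":[0.275,-0.15,0],"twist":[0,0,0],"gripper":-1},
    {"travel":[0.275,-0.15,0],"twist":[0,0,0],"gripper":-1},
    {"travel":[0.275,-0.15,0],"twist":[0,0,0],"gripper":-1},
    {"travel":[0.275,-0.15,0],"twist":[0,0,0],"gripper":-1},
  ],
)

```text
time: 1.55
tool_pos: [0.3828, 0.4102, 0.298]
tool_rot: [[0.004, -1.0, -0.0], [-1.0, -0.004, -0.0], [0.0, 0.0, -1.0]]
wrist_force: [1.1, 0.2, -0.8]
grip_width: 0.0003
gripper_force: 0.0
```

Call:
play_rows(
  series=[
    {"travel":[0.275,-0.15,0],"twist":[0,0,0],"gripper":-1},
    {"travel":[0.275,-0.15,0],"twist":[0,0,0],"gripper":-1},
    {"travel":[0.275,-0.15,0],"twist":[0,0,0],"gripper":-1},
    {"travel":[0,0,0],"twist":[0,0,0],"gripper":-1},
    {"travel":[0,0,0],"twist":[0,0,0],"gripper":-1},
  ],
)

```text
time: 2.05
tool_pos: [0.4502, 0.2872, 0.2982]
tool_rot: [[0.0, -1.0, -0.0], [-1.0, -0.0, -0.0], [0.0, 0.0, -1.0]]
wrist_force: [-0.5, 0.1, 0.7]
grip_width: 0.0004
gripper_force: 0.0
```

```bash
python3 - <<'E'
from h import *
f=grab("wrist");np.save("w1.npy",f,allow_pickle=True);save(f,"w1.png")
print(manip.get_state()["tool_pos"],blobs(f,[20,120,90],[34,255,255]))
E
```

```text
[0.44983119 0.28810053 0.29816791] [([273.8, 165.3], [259, 150, 30, 31, 726]), ([288.0, 270.0], [286, 260, 4, 22, 43]), ([256.7, 304.8], [255, 298, 4, 16, 45]), ([301.5, 331.0], [296, 326, 10, 13, 41]), ([316.7, 331.7], [307, 326, 19, 13, 80]), ([362.0, 331.4], [324, 326, 75, 13, 426]), ([58.2, 333.0], [36, 330, 48, 7, 178]), ([101.8, 334.4], [96, 331, 16, 7, 40]), ([136.2, 333.6], [126, 331, 23, 7, 58]), ([202.4, 334.5], [194, 331, 16, 8, 40]), ([223.1, 334.3], [218, 331, 12, 8, 42]), ([248.9, 334.9], [239, 331, 19, 8, 61])]
```

Call:
play_rows(
  series=[
    {"travel":[0.33,0,0],"twist":[0,0,0],"gripper":-1},
    {"travel":[0.33,0,0],"twist":[0,0,0],"gripper":-1},
    {"travel":[0,0,0],"twist":[0,0,0],"gripper":-1},
  ],
)

```text
time: 2.4
tool_pos: [0.4487, 0.1867, 0.2987]
tool_rot: [[0.0, -1.0, -0.0], [-1.0, -0.0, -0.0], [0.0, 0.0, -1.0]]
wrist_force: [-0.0, 0.8, 0.4]
grip_width: 0.0005
gripper_force: 0.0
```

```bash
python3 - <<'E'
from h import *
f=grab("wrist");np.save("w2.npy",f,allow_pickle=True);save(f,"w2.png")
print(manip.get_state()["tool_pos"],blobs(f,[20,120,90],[34,255,255]))
E
```

```text
[0.44923113 0.18851543 0.29877116] [([272.0, 255.2], [271, 245, 3, 21, 61]), ([281.4, 333.3], [257, 326, 47, 13, 169]), ([319.3, 332.5], [304, 326, 28, 13, 127]), ([343.5, 330.1], [330, 326, 27, 12, 96]), ([364.8, 329.4], [358, 327, 17, 8, 43]), ([86.6, 333.6], [66, 331, 44, 7, 135]), ([153.0, 334.1], [111, 330, 83, 9, 283]), ([235.4, 334.4], [216, 331, 40, 8, 126])]
```

Call:
play_rows(
  series=[
    {"travel":[0.33,0,0],"twist":[0,0,0],"gripper":-1},
    {"travel":[0.33,0,0],"twist":[0,0,0],"gripper":-1},
    {"travel":[0.33,0,0],"twist":[0,0,0],"gripper":-1},
    {"travel":[0.33,0,0],"twist":[0,0,0],"gripper":-1},
    {"travel":[0.33,0,0],"twist":[0,0,0],"gripper":-1},
  ],
)

```text
time: 2.95
tool_pos: [0.4498, -0.0583, 0.2986]
tool_rot: [[0.003, -1.0, 0.001], [-1.0, -0.003, 0.0], [-0.0, -0.001, -1.0]]
wrist_force: [1.1, 0.2, -0.4]
grip_width: 0.0007
gripper_force: 0.0
```

Call:
play_rows(
  series=[
    {"travel":[0.33,0,0],"twist":[0,0,0],"gripper":-1},
    {"travel":[0,0,0],"twist":[0,0,0],"gripper":-1},
    {"travel":[0,0,0],"twist":[0,0,0],"gripper":-1},
  ],
)

```text
time: 3.25
tool_pos: [0.4498, -0.1077, 0.2981]
tool_rot: [[-0.002, -1.0, -0.001], [-1.0, 0.002, 0.0], [-0.0, 0.001, -1.0]]
wrist_force: [0.3, -0.2, 0.4]
grip_width: 0.0006
gripper_force: 0.0
```

```bash
python3 - <<'E'
from h import *
f=grab("wrist");np.save("w3.npy",f,allow_pickle=True);save(f,"w3.png")
print(manip.get_state()["tool_pos"],blobs(f,[20,120,90],[34,255,255]))
E
```

```text
[ 0.44994687 -0.10683345  0.29818676] [([260.7, 12.0], [258, 0, 6, 26, 132]), ([256.4, 300.2], [255, 286, 4, 26, 56]), ([326.1, 331.4], [295, 325, 67, 14, 354]), ([286.0, 333.2], [272, 326, 28, 13, 129]), ([49.1, 333.5], [33, 330, 28, 7, 92]), ([91.7, 333.6], [62, 330, 60, 8, 231]), ([159.2, 334.3], [130, 330, 58, 9, 230]), ([195.0, 334.8], [188, 331, 15, 8, 57]), ([236.1, 334.3], [201, 331, 73, 8, 273])]
```

Call:
play_rows(
  series=[
    {"travel":[0.3,0,0],"twist":[0,0,0],"gripper":-1},
    {"travel":[0.3,0,0],"twist":[0,0,0],"gripper":-1},
    {"travel":[0,0,0],"twist":[0,0,0],"gripper":-1},
    {"travel":[0,0,0],"twist":[0,0,0],"gripper":-1},
  ],
)

```text
time: 3.7
tool_pos: [0.45, -0.1966, 0.2981]
tool_rot: [[0.0, -1.0, -0.001], [-1.0, -0.0, 0.0], [-0.0, 0.001, -1.0]]
wrist_force: [0.1, 0.4, 0.1]
grip_width: 0.0006
gripper_force: 0.0
```

```bash
python3 - <<'E'
from h import *
f=grab("wrist");np.save("w4.npy",f,allow_pickle=True);save(f,"w4.png")
print(manip.get_state()["tool_pos"],blobs(f,[20,120,90],[34,255,255]))
g=np.load("w3.npy",allow_pickle=True).item()
a=np.hstack([g["color"],f["color"]]);cv2.imwrite("pics/w34.png",cv2.resize(np.hstack([g["color"][:,80:480],f["color"][:,80:480]]),(800,420))[:,:,::-1])
E
```

```text
[ 0.45000493 -0.19614163  0.29828236] [([16.3, 31.9], [0, 0, 35, 66, 1637]), ([261.4, 81.8], [229, 72, 67, 46, 988]), ([346.2, 331.8], [325, 325, 47, 14, 239]), ([384.3, 330.9], [377, 325, 15, 13, 63]), ([302.9, 333.5], [288, 326, 29, 13, 136]), ([320.0, 331.4], [314, 326, 11, 12, 40]), ([373.7, 333.6], [368, 326, 13, 13, 40]), ([44.8, 332.7], [38, 329, 15, 8, 52]), ([81.9, 333.6], [52, 330, 63, 8, 202]), ([159.7, 334.1], [137, 330, 49, 9, 140]), ([216.0, 334.8], [198, 331, 38, 8, 107]), ([272.8, 335.0], [259, 331, 29, 8, 98])]
```

View pics/w34.png

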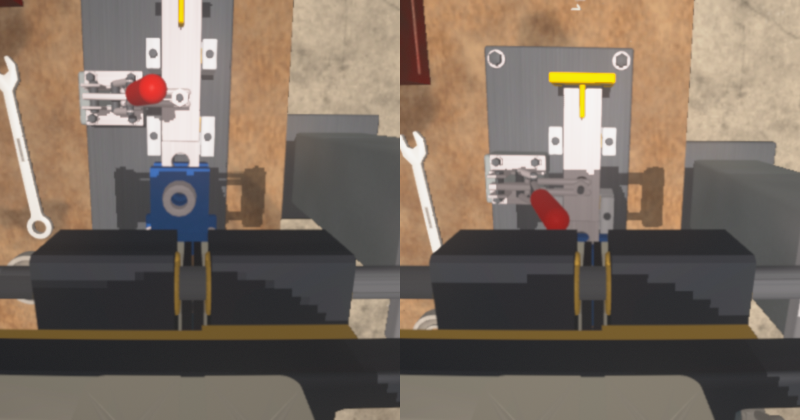

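The wrist pair (80 px crop offset) shows the boss hole at w3 full pixel (260,199), the red handle tip at w3 (232,88), and in w4 the yellow flange at (262,78). The flange is level in the image, so fixture yaw is close to 1.57.

```bash
python3 - <<'E'
from h import *
np.set_printoptions(precision=4,suppress=True)
L=lambda n:np.load(n+".npy",allow_pickle=True).item()
w1,w3,w4,S,T=map(L,["w1","w3","w4","scene0","top0"])
# ring of boss: bright low-sat inside blue
def ring(f,u,v,r=24):
    c=f["color"][v-r:v+r,u-r:u+r];h=cv2.cvtColor(c,cv2.COLOR_RGB2HSV)
    m=((h[...,1]<90)&(h[...,2]>110)).astype(np.uint8)
    n,l,s,ce=cv2.connectedComponentsWithStats(m);i=1+np.argmax(s[1:,4])
    cs,_=cv2.findContours((l==i).astype(np.uint8),cv2.RETR_EXTERNAL,cv2.CHAIN_APPROX_NONE)
    e=cv2.fitEllipse(max(cs,key=len));return e[0][0]+u-r,e[0][1]+v-r,e[1]
b=ring(w3,260,199);print("ring",b)
print("boss108",onz(w3,b[0],b[1],.108),"tri",tri(ray(w3,b[0],b[1]),ray(S,315.2,210),ray(T,316,223)))
print("knob tri",tri(ray(w1,273.8,165.3),ray(S,204.2,262.8),ray(T,190.8,225.2)),"onz .127",onz(w1,273.8,165.3,.127))
for n,f in [("w3",w3),("w4",w4)]: print(n,blobs(f,[0,150,90],[8,255,255],150)," ",end="")
# flange mask edges in w4
h=cv2.cvtColor(w4["color"],cv2.COLOR_RGB2HSV);m=cv2.inRange(h,np.array([20,120,90]),np.array([34,255,255]))
rows=[]
for u in range(232,294,4):
    r=np.where(m[60:130,u])[0]+60;rows.append((u,int(r.min()),int(r.max())))
print(rows)
r=np.array(rows);top=np.polyfit(r[:,0],r[:,1],1);print(top)
for u in (232,292): print("rear top edge",onz(w4,u,np.polyval(top,u)-.5,.098))
for u,v in [(177,58),(302,60)]: print("bolt",onz(w4,u,v,.016))
# bar side edges at z .07 in w4
g=cv2.cvtColor(w4["color"],cv2.COLOR_RGB2GRAY).astype(int)
for v in (95,100,105,110,115,120): 
    d=np.diff(cv2.GaussianBlur(g[v].astype(np.float32)[None],(3,1),0)[0]);a=230+np.argmax(d[230:255]);c=268+np.argmin(d[268:295])
    print(v,a,c,onz(w4,(a+c)/2+.5,v,.07)[:2])
E
```

```text
ring (258.65099906921387, 198.5627498626709, (31.473886489868164, 33.942935943603516))
boss108 [ 0.463  -0.0928  0.108 ] tri (array([ 0.4621, -0.0924,  0.107 ]), [0.9501301515406884, 1.9123878802258711, 2.65036511611504])
knob tri (array([0.4481, 0.2678, 0.1137]), [0.12035719268951736, 1.233950865289753, 1.352563645726433]) onz .127 [0.4483 0.2661 0.127 ]
w3 [([226.4, 89.9], [206, 74, 40, 30, 895])]  w4 [([99.1, 73.5], [90, 53, 20, 31, 252]), ([229.2, 210.6], [211, 190, 38, 40, 940])]  [(232, 72, 83), (236, 72, 84), (240, 72, 85), (244, 72, 83), (248, 72, 83), (252, 72, 84), (256, 72, 84), (260, 72, 116), (264, 72, 116), (268, 72, 84), (272, 73, 84), (276, 73, 84), (280, 73, 84), (284, 73, 85), (288, 73, 83), (292, 73, 84)]
[ 0.0221 66.5956]
rear top edge [ 0.4876 -0.3035  0.098 ]
rear top edge [ 0.4306 -0.3022  0.098 ]
bolt [ 0.5598 -0.3276  0.016 ]
bolt [ 0.4148 -0.3249  0.016 ]
95 243 281 [ 0.4595 -0.2831]
100 243 281 [ 0.4595 -0.2781]
105 243 281 [ 0.4595 -0.273 ]
110 243 281 [ 0.4596 -0.268 ]
115 243 281 [ 0.4596 -0.2629]
120 243 280 [ 0.4602 -0.2577]
```

Boss hole at (0.463, -0.093, 0.108), fixture yaw ≈ 1.55. The rear flange face is at y ≈ -0.303, so the eye is about 32 mm short. Pin knob at (0.448, 0.267, 0.114). Now the clamp: descend on the near side of the handle.

Call:
play_rows(
  series=[
    {"travel":[-0.02,0.25,0],"twist":[0,0,0],"gripper":-1},
    {"travel":[0,0,-0.0],"twist":[0,0,0],"gripper":-1},
    {"travel":[0,0,0.26],"twist":[0,0,0],"gripper":-1},
    {"travel":[0,0,0.26],"twist":[0,0,0],"gripper":-1},
    {"travel":[0,0,0.26],"twist":[0,0,0],"gripper":-1},
  ],
)

```text
time: 4.25
tool_pos: [0.4127, -0.1928, 0.181]
tool_rot: [[0.002, -1.0, 0.003], [-1.0, -0.002, 0.0], [-0.0, -0.003, -1.0]]
wrist_force: [0.0, 0.4, -0.7]
grip_width: 0.0002
gripper_force: 0.0
```

Call:
play_rows(
  series=[
    {"travel":[0,0,0],"twist":[0,0,0],"gripper":-1},
    {"travel":[0,-0.1,0],"twist":[0,0,0],"gripper":-1},
    {"travel":[0,-0.1,0],"twist":[0,0,0],"gripper":-1},
    {"travel":[0,-0.1,0],"twist":[0,0,0],"gripper":-1},
  ],
)

```text
time: 4.65
tool_pos: [0.4595, -0.1944, 0.1836]
tool_rot: [[0.0, -1.0, 0.003], [-1.0, -0.0, -0.001], [0.001, -0.003, -1.0]]
wrist_force: [-2.0, 0.0, 2.9]
grip_width: 0.0003
gripper_force: 1.1
```

Contact with a light force; keep pushing.

Call:
play_rows(
  series=[
    {"travel":[0,-0.08,0],"twist":[0,0,0],"gripper":-1},
    {"travel":[0,-0.08,0],"twist":[0,0,0],"gripper":-1},
    {"travel":[0,-0.08,0],"twist":[0,0,0],"gripper":-1},
    {"travel":[0,-0.08,0],"twist":[0,0,0],"gripper":-1},
    {"travel":[0,-0.08,0],"twist":[0,0,0],"gripper":-1},
  ],
)

```text
time: 5.15
tool_pos: [0.5179, -0.1947, 0.1814]
tool_rot: [[-0.001, -1.0, -0.0], [-1.0, 0.001, 0.0], [-0.0, 0.0, -1.0]]
wrist_force: [0.4, -0.3, 0.8]
grip_width: 0.0006
gripper_force: 0.0
```

Call:
play_rows(
  series=[
    {"travel":[0,-0.08,0],"twist":[0,0,0],"gripper":-1},
    {"travel":[0,0,0],"twist":[0,0,0],"gripper":-1},
    {"travel":[0,0,0],"twist":[0,0,0],"gripper":-1},
    {"travel":[0,0,0],"twist":[0,0,0],"gripper":-1},
  ],
)

```text
time: 5.55
tool_pos: [0.5285, -0.1947, 0.1815]
tool_rot: [[-0.001, -1.0, -0.0], [-1.0, 0.001, 0.0], [-0.0, 0.0, -1.0]]
wrist_force: [0.5, -0.5, 0.3]
grip_width: 0.0005
gripper_force: 0.0
```

```bash
python3 - <<'E'
from h import *
f=grab("wrist");save(f,"w5.png");t=grab("top");s=grab("scene")
a=cv2.resize(t["color"][170:260,270:410],(400,257));b=cv2.resize(s["color"][150:260,260:400],(400,314))
c=np.zeros((314,800,3),np.uint8);c[:257,:400]=a;c[:,400:]=b;cv2.imwrite("pics/c5.png",c[:,:,::-1])
E
```

```text
(no output)
```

View pics/c5.png

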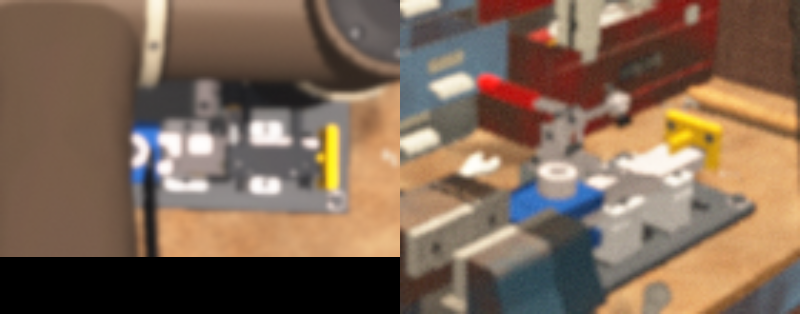

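The scene crop shows the red handle level at (515,95), pointing away, with the hold-down arm lifted: the clamp is open. Now up and round behind the flange.

Call:
play_rows(
  series=[
    {"travel":[0,0,-0.3],"twist":[0,0,0],"gripper":-1},
    {"travel":[0,0,-0.3],"twist":[0,0,0],"gripper":-1},
    {"travel":[0.25,0.115,0],"twist":[0,0,0],"gripper":-1},
    {"travel":[0.25,0.115,0],"twist":[0,0,0],"gripper":-1},
    {"travel":[0.25,0.115,0],"twist":[0,0,0],"gripper":-1},
  ],
)

```text
time: 6.2
tool_pos: [0.4763, -0.3079, 0.2724]
tool_rot: [[0.0, -1.0, 0.001], [-1.0, -0.0, -0.0], [0.0, -0.001, -1.0]]
wrist_force: [0.4, -1.0, -0.2]
grip_width: 0.0005
gripper_force: 0.0
```

Call:
play_rows(
  series=[
    {"travel":[0.25,0.115,0],"twist":[0,0,0],"gripper":-1},
    {"travel":[0,0,0],"twist":[0,0,0],"gripper":-1},
    {"travel":[0,0,0],"twist":[0,0,0],"gripper":-1},
  ],
)

```text
time: 6.5
tool_pos: [0.4589, -0.3455, 0.2716]
tool_rot: [[-0.003, -1.0, 0.0], [-1.0, 0.003, 0.0], [-0.0, -0.0, -1.0]]
wrist_force: [0.2, -0.8, 0.3]
grip_width: 0.0004
gripper_force: 0.0
```

Call:
play_rows(
  series=[
    {"travel":[0,0,0.27],"twist":[0,0,0],"gripper":-1},
    {"travel":[0,0,0.27],"twist":[0,0,0],"gripper":-1},
    {"travel":[0,0,0.27],"twist":[0,0,0],"gripper":-1},
    {"travel":[0,0,0.27],"twist":[0,0,0],"gripper":-1},
    {"travel":[0,0,0.26],"twist":[0,0,0],"gripper":-1},
  ],
)

```text
time: 7.0
tool_pos: [0.4602, -0.3435, 0.0694]
tool_rot: [[0.0, -1.0, 0.001], [-1.0, -0.0, -0.0], [0.0, -0.001, -1.0]]
wrist_force: [1.3, -0.2, -0.9]
grip_width: 0.0005
gripper_force: 0.0
```

Call:
play_rows(
  series=[
    {"travel":[-0.06,0,0],"twist":[0,0,0],"gripper":-1},
    {"travel":[-0.06,0,0],"twist":[0,0,0],"gripper":-1},
    {"travel":[-0.04,0,0],"twist":[0,0,0],"gripper":-1},
    {"travel":[-0.02,0,0],"twist":[0,0,0],"gripper":-1},
  ],
)

```text
time: 7.4
tool_pos: [0.4614, -0.317, 0.073]
tool_rot: [[0.0, -1.0, 0.004], [-1.0, -0.0, -0.001], [0.001, -0.004, -1.0]]
wrist_force: [0.1, 0.8, -0.4]
grip_width: 0.0007
gripper_force: 0.0
```

Call:
play_rows(
  series=[
    {"travel":[-0.02,0,0],"twist":[0,0,0],"gripper":-1},
    {"travel":[-0.02,0,0],"twist":[0,0,0],"gripper":-1},
  ],
)

```text
time: 7.6
tool_pos: [0.4615, -0.3127, 0.0725]
tool_rot: [[-0.0, -1.0, 0.004], [-1.0, 0.0, -0.002], [0.002, -0.004, -1.0]]
wrist_force: [0.6, -7.3, 2.1]
grip_width: 0.0002
gripper_force: 3.5
```

Call:
play_rows(
  series=[
    {"travel":[-0.035,0,0],"twist":[0,0,0],"gripper":-1},
    {"travel":[-0.035,0,0],"twist":[0,0,0],"gripper":-1},
    {"travel":[-0.035,0,0],"twist":[0,0,0],"gripper":-1},
    {"travel":[-0.035,0,0],"twist":[0,0,0],"gripper":-1},
    {"travel":[-0.035,0,0],"twist":[0,0,0],"gripper":-1},
  ],
)

```text
time: 8.1
tool_pos: [0.4616, -0.2869, 0.0725]
tool_rot: [[-0.001, -1.0, 0.004], [-1.0, 0.001, -0.003], [0.003, -0.004, -1.0]]
wrist_force: [1.0, -8.5, 2.1]
grip_width: 0.0003
gripper_force: 4.1
```

Call:
play_rows(
  series=[
    {"travel":[-0.01,0,0],"twist":[0,0,0],"gripper":-1},
    {"travel":[0,0,0],"twist":[0,0,0],"gripper":-1},
    {"travel":[0,0,0],"twist":[0,0,0],"gripper":-1},
  ],
)

```text
time: 8.4
tool_pos: [0.4616, -0.2851, 0.0725]
tool_rot: [[-0.001, -1.0, 0.004], [-1.0, 0.001, -0.002], [0.002, -0.004, -1.0]]
wrist_force: [0.9, -6.1, 4.7]
grip_width: 0.0006
gripper_force: 2.7
```

Call:
play_rows(
  series=[
    {"travel":[0.1,0,0],"twist":[0,0,0],"gripper":-1},
    {"travel":[0,0,-0.3],"twist":[0,0,0],"gripper":-1},
    {"travel":[0,0,-0.3],"twist":[0,0,0],"gripper":-1},
    {"travel":[0,0,-0.3],"twist":[0,0,0],"gripper":-1},
    {"travel":[0,0,-0.3],"twist":[0,0,0],"gripper":-1},
  ],
)

```text
time: 8.9
tool_pos: [0.459, -0.2993, 0.2524]
tool_rot: [[-0.001, -1.0, -0.001], [-1.0, 0.001, 0.001], [-0.001, 0.001, -1.0]]
wrist_force: [0.8, -1.2, 0.4]
grip_width: 0.0006
gripper_force: 0.0
```

Call:
play_rows(
  series=[
    {"travel":[0,0,-0.3],"twist":[0,0,0],"gripper":-1},
    {"travel":[-0.32,0,0],"twist":[0,0,0],"gripper":-1},
    {"travel":[-0.32,0,0],"twist":[0,0,0],"gripper":-1},
    {"travel":[-0.32,0,0],"twist":[0,0,0],"gripper":-1},
    {"travel":[-0.32,0,0],"twist":[0,0,0],"gripper":-1},
  ],
)

```text
time: 9.4
tool_pos: [0.4593, -0.1058, 0.2957]
tool_rot: [[-0.002, -1.0, -0.0], [-1.0, 0.002, 0.001], [-0.001, 0.0, -1.0]]
wrist_force: [1.9, 0.1, 0.2]
grip_width: 0.0003
gripper_force: 0.0
```

Call:
play_rows(
  series=[
    {"travel":[0,0,0],"twist":[0,0,0],"gripper":-1},
    {"travel":[0,0,0],"twist":[0,0,0],"gripper":-1},
    {"travel":[0,0,0],"twist":[0,0,0],"gripper":-1},
  ],
)

```text
time: 9.7
tool_pos: [0.4598, -0.1076, 0.2955]
tool_rot: [[-0.001, -1.0, -0.0], [-1.0, 0.001, 0.0], [-0.0, 0.0, -1.0]]
wrist_force: [0.4, -0.2, 0.1]
grip_width: 0.0005
gripper_force: 0.0
```

```bash
python3 - <<'E'
from h import *
f=grab("wrist");np.save("w6.npy",f,allow_pickle=True);save(f,"w6.png")
print(manip.get_state()["tool_pos"],blobs(f,[20,120,90],[34,255,255],400))
E
```

```text
[ 0.45980797 -0.10792266  0.29544605] [([271.0, 15.2], [237, 3, 70, 53, 1392]), ([287.0, 332.8], [188, 326, 190, 13, 977])]
```

Call:
play_rows(
  series=[
    {"travel":[-0.27,0,0],"twist":[0,0,0],"gripper":-1},
    {"travel":[-0.27,0,0],"twist":[0,0,0],"gripper":-1},
    {"travel":[0,0,0],"twist":[0,0,0],"gripper":-1},
    {"travel":[0,0,0],"twist":[0,0,0],"gripper":-1},
  ],
)

```text
time: 10.15
tool_pos: [0.4601, -0.0264, 0.2954]
tool_rot: [[-0.001, -1.0, -0.001], [-1.0, 0.001, -0.0], [0.0, 0.001, -1.0]]
wrist_force: [-0.4, -0.1, 0.1]
grip_width: 0.0006
gripper_force: 0.0
```

```bash
python3 - <<'E'
from h import *
f=grab("wrist");np.save("w7.npy",f,allow_pickle=True);save(f,"w7.png")
print(manip.get_state()["tool_pos"])
u,v=map(int,proj(f,[.463,-.093,.108]));print(u,v)
c=f["color"][max(v-45,0):v+45,u-45:u+45];g=np.load("w6.npy",allow_pickle=True).item()["color"]
o=np.zeros((450,800,3),np.uint8);o[:450,:450]=cv2.resize(c,(450,450),interpolation=cv2.INTER_CUBIC);o[:,450:]=cv2.resize(g[0:225,175:350],(350,450))
cv2.imwrite("pics/c7.png",o[:,:,::-1])
E
```

```text
[ 0.46007267 -0.02683872  0.29539953]
268 114
```

View pics/c7.png

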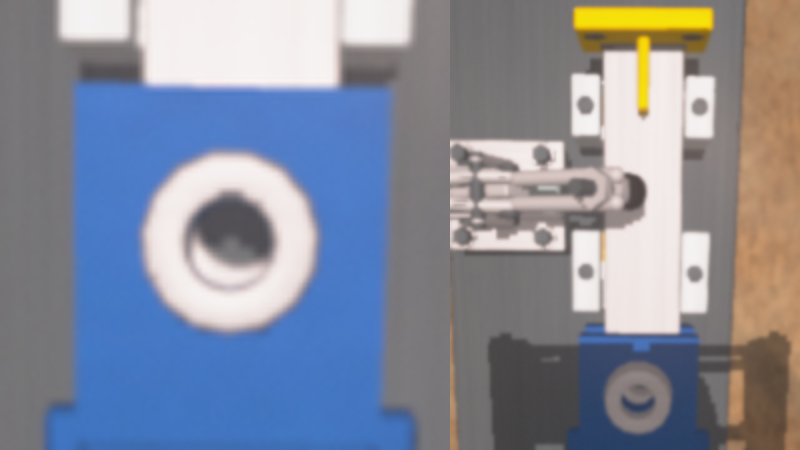

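The left crop looks down the boss hole at crop (230,243). The bar's bright edge shows as a crescent on the yoke side, so the eye is still a few mm short. I measure that remainder.

```bash
python3 - <<'E'
from h import *
np.set_printoptions(precision=4,suppress=True)
L=lambda n:np.load(n+".npy",allow_pickle=True).item()
w6,w7=L("w6"),L("w7")
h=cv2.cvtColor(w6["color"],cv2.COLOR_RGB2HSV);m=cv2.inRange(h,np.array([20,120,90]),np.array([34,255,255]))
P=[]
for u in range(242,304,4):
    v=np.where(m[:60,u])[0].min();P.append(onz(w6,u,v-.5,.098))
P=np.array(P);print("flange rear",P.mean(0),np.polyfit(P[:,0],P[:,1],1)[0])
for n,f in (("w6",w6),("w7",w7)):
    u,v=map(int,proj(f,[.463,-.093,.108]));r=26
    c=f["color"][v-r:v+r,u-r:u+r];hh=cv2.cvtColor(c,cv2.COLOR_RGB2HSV)
    cs,_=cv2.findContours((hh[...,1]<75).astype(np.uint8),cv2.RETR_EXTERNAL,cv2.CHAIN_APPROX_NONE)
    k=[q for q in cs if cv2.pointPolygonTest(q,(r,r),False)>=0]
    if k:
        e=cv2.fitEllipse(max(k,key=cv2.contourArea));U=(e[0][0]+u-r,e[0][1]+v-r);print(n,U,e[1],onz(f,*U,.108))
u,v=map(int,proj(w7,[.463,-.093,.108]))
g=cv2.cvtColor(w7["color"],cv2.COLOR_RGB2GRAY)
print(u,v);print(g[v-14:v+16,u-3:u+3].mean(1).astype(int).tolist())
print(w7["wc"][:3,3])
E
```

```text
flange rear [ 0.4592 -0.2733  0.098 ] -0.023663614779709106
w6 (268.6420154571533, 198.13166046142578) (34.035648345947266, 36.59872817993164) [ 0.463  -0.0937  0.108 ]
w7 (268.52173805236816, 116.83297157287598) (34.87796401977539, 36.02922439575195) [ 0.463  -0.0911  0.108 ]
268 114
[211, 236, 241, 241, 239, 234, 220, 175, 132, 96, 81, 81, 81, 80, 81, 82, 90, 101, 112, 125, 142, 171, 208, 231, 233, 216, 195, 222, 240, 242]
[ 0.4597 -0.0934  0.4541]
```

Looking straight down the hole the eye is about 4.5 mm short, which agrees with the push distance. I go back for a small further push.

Call:
play_rows(
  series=[
    {"travel":[0.31,0,0],"twist":[0,0,0],"gripper":-1},
    {"travel":[0.31,0,0],"twist":[0,0,0],"gripper":-1},
    {"travel":[0.31,0,0],"twist":[0,0,0],"gripper":-1},
    {"travel":[0.31,0,0],"twist":[0,0,0],"gripper":-1},
    {"travel":[0.31,0,0],"twist":[0,0,0],"gripper":-1},
  ],
)

```text
time: 10.7
tool_pos: [0.4587, -0.262, 0.2956]
tool_rot: [[-0.003, -1.0, -0.0], [-1.0, 0.003, -0.0], [0.0, 0.0, -1.0]]
wrist_force: [0.6, -0.0, 0.4]
grip_width: 0.0005
gripper_force: 0.0
```

Call:
play_rows(
  series=[
    {"travel":[0.31,0,0],"twist":[0,0,0],"gripper":-1},
    {"travel":[0,0,0],"twist":[0,0,0],"gripper":-1},
    {"travel":[0,0,0.3],"twist":[0,0,0],"gripper":-1},
    {"travel":[0,0,0.3],"twist":[0,0,0],"gripper":-1},
    {"travel":[0,0,0.3],"twist":[0,0,0],"gripper":-1},
  ],
)

```text
time: 11.2
tool_pos: [0.4586, -0.3064, 0.1592]
tool_rot: [[-0.004, -1.0, 0.001], [-1.0, 0.004, -0.0], [0.0, -0.001, -1.0]]
wrist_force: [0.4, 0.2, 0.4]
grip_width: 0.0004
gripper_force: 0.0
```

Call:
play_rows(
  series=[
    {"travel":[0,0,0.3],"twist":[0,0,0],"gripper":-1},
    {"travel":[0,0,0.28],"twist":[0,0,0],"gripper":-1},
    {"travel":[-0.03,0,0],"twist":[0,0,0],"gripper":-1},
    {"travel":[-0.03,0,0],"twist":[0,0,0],"gripper":-1},
    {"travel":[0,0,0],"twist":[0,0,0],"gripper":-1},
  ],
)

```text
time: 11.7
tool_pos: [0.4611, -0.2964, 0.076]
tool_rot: [[-0.001, -1.0, 0.003], [-1.0, 0.001, -0.001], [0.001, -0.003, -1.0]]
wrist_force: [0.2, -0.3, 1.2]
grip_width: 0.0008
gripper_force: 0.0
```

Call:
play_rows(
  series=[
    {"travel":[-0.04,0,0],"twist":[0,0,0],"gripper":-1},
    {"travel":[-0.02,0,0],"twist":[0,0,0],"gripper":-1},
    {"travel":[-0.015,0,0],"twist":[0,0,0],"gripper":-1},
    {"travel":[-0.01,0,0],"twist":[0,0,0],"gripper":-1},
    {"travel":[0,0,0],"twist":[0,0,0],"gripper":-1},
  ],
)

```text
time: 12.2
tool_pos: [0.4609, -0.2839, 0.0749]
tool_rot: [[-0.0, -1.0, 0.003], [-1.0, 0.0, -0.002], [0.002, -0.003, -1.0]]
wrist_force: [-0.3, -4.2, 3.4]
grip_width: 0.0004
gripper_force: 2.2
```

Call:
play_rows(
  series=[
    {"travel":[-0.012,0,0],"twist":[0,0,0],"gripper":-1},
    {"travel":[-0.01,0,0],"twist":[0,0,0],"gripper":-1},
    {"travel":[0,0,0],"twist":[0,0,0],"gripper":-1},
  ],
)

```text
time: 12.5
tool_pos: [0.4612, -0.2809, 0.075]
tool_rot: [[-0.0, -1.0, 0.003], [-1.0, 0.0, -0.002], [0.002, -0.003, -1.0]]
wrist_force: [0.0, -6.7, 4.5]
grip_width: 0.0007
gripper_force: 3.1
```

Now back off, rise and look down the hole from the same spot on the way to the pin.

Call:
play_rows(
  series=[
    {"travel":[0.12,0,0],"twist":[0,0,0],"gripper":-1},
    {"travel":[0,0,-0.3],"twist":[0,0,0],"gripper":-1},
    {"travel":[0,0,-0.3],"twist":[0,0,0],"gripper":-1},
    {"travel":[0,0,-0.3],"twist":[0,0,0],"gripper":-1},
    {"travel":[0,0,-0.3],"twist":[0,0,0],"gripper":-1},
  ],
)

```text
time: 13.0
tool_pos: [0.4593, -0.2975, 0.2556]
tool_rot: [[-0.001, -1.0, 0.0], [-1.0, 0.001, 0.0], [-0.0, -0.0, -1.0]]
wrist_force: [1.0, -0.3, 0.3]
grip_width: 0.0003
gripper_force: 0.0
```

Call:
play_rows(
  series=[
    {"travel":[0,0,-0.28],"twist":[0,0,0],"gripper":-1},
    {"travel":[-0.3,0,0],"twist":[0,0,0],"gripper":-1},
    {"travel":[-0.3,0,0],"twist":[0,0,0],"gripper":-1},
    {"travel":[-0.3,0,0],"twist":[0,0,0],"gripper":-1},
    {"travel":[-0.3,0,0],"twist":[0,0,0],"gripper":-1},
  ],
)

```text
time: 13.5
tool_pos: [0.4593, -0.1161, 0.2958]
tool_rot: [[-0.002, -1.0, 0.001], [-1.0, 0.002, 0.001], [-0.001, -0.001, -1.0]]
wrist_force: [0.4, 0.8, 0.4]
grip_width: 0.0007
gripper_force: 0.0
```

Call:
play_rows(
  series=[
    {"travel":[-0.3,0,0],"twist":[0,0,0],"gripper":-1},
    {"travel":[-0.3,0,0],"twist":[0,0,0],"gripper":-1},
    {"travel":[0,0,0],"twist":[0,0,0],"gripper":-1},
    {"travel":[0,0,0],"twist":[0,0,0],"gripper":-1},
    {"travel":[0,0,0],"twist":[0,0,0],"gripper":-1},
  ],
)

```text
time: 14.0
tool_pos: [0.4598, -0.0281, 0.2956]
tool_rot: [[-0.001, -1.0, -0.0], [-1.0, 0.001, 0.0], [-0.0, 0.0, -1.0]]
wrist_force: [0.2, -0.2, -0.1]
grip_width: 0.0006
gripper_force: 0.0
```

```bash
python3 - <<'E'
from h import *
f=grab("wrist");np.save("w8.npy",f,allow_pickle=True);save(f,"w8.png")
print(manip.get_state()["tool_pos"])
u,v=map(int,proj(f,[.463,-.092,.108]));print(u,v)
c=f["color"][v-24:v+24,u-24:u+24]
hh=cv2.cvtColor(c,cv2.COLOR_RGB2HSV)
cs,_=cv2.findContours((hh[...,1]<75).astype(np.uint8),cv2.RETR_EXTERNAL,cv2.CHAIN_APPROX_NONE)
e=cv2.fitEllipse(max(cs,key=cv2.contourArea));U=(e[0][0]+u-24,e[0][1]+v-24);print(U,e[1],onz(f,*U,.108))
g=cv2.cvtColor(f["color"],cv2.COLOR_RGB2GRAY);print(g[v-14:v+16,u-3:u+3].mean(1).astype(int).tolist())
cv2.imwrite("pics/c8.png",cv2.resize(c,(480,480),interpolation=cv2.INTER_CUBIC)[:,:,::-1])
E
```

```text
[ 0.45987931 -0.02850167  0.29557743]
268 117
(268.3976364135742, 118.63397216796875) (34.942237854003906, 35.763084411621094) [ 0.4629357  -0.09114793  0.108     ]
[237, 241, 240, 239, 234, 226, 197, 134, 92, 82, 80, 80, 79, 79, 81, 91, 108, 118, 120, 120, 120, 121, 122, 118, 123, 174, 227, 240, 241, 239]
```

View pics/c8.png

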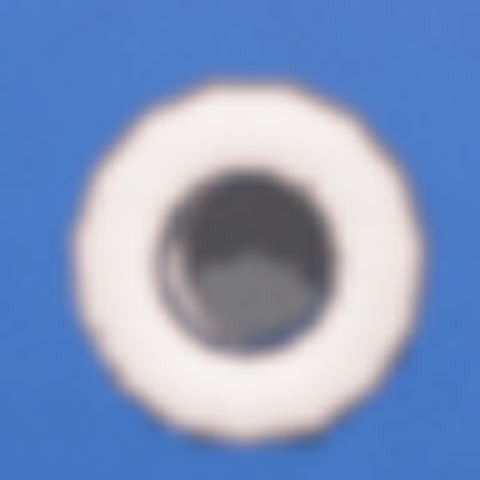

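Now the eye is in line lengthwise: no crescent fore or aft, only a thin sliver of about 1.5 mm on the left at crop (175,260), which is side play. Next, the pin.

Call:
play_rows(
  series=[
    {"travel":[-0.328,0.013,0],"twist":[0,0,0],"gripper":0},
    {"travel":[-0.328,0.013,0],"twist":[0,0,0],"gripper":0},
    {"travel":[-0.328,0.013,0],"twist":[0,0,0],"gripper":0},
    {"travel":[-0.328,0.013,0],"twist":[0,0,0],"gripper":0},
    {"travel":[-0.328,0.013,0],"twist":[0,0,0],"gripper":0},
  ],
)

```text
time: 14.55
tool_pos: [0.4507, 0.2188, 0.2958]
tool_rot: [[-0.003, -1.0, 0.0], [-1.0, 0.003, 0.0], [-0.0, -0.0, -1.0]]
wrist_force: [1.7, 0.0, 0.8]
grip_width: 0.035
gripper_force: 0.0
```

Call:
play_rows(
  series=[
    {"travel":[-0.328,0.013,0],"twist":[0,0,0],"gripper":0},
    {"travel":[0,0,0],"twist":[0,0,0],"gripper":0},
    {"travel":[0,0,0],"twist":[0,0,0],"gripper":0},
    {"travel":[0,0,0],"twist":[0,0,0],"gripper":0},
  ],
)

```text
time: 14.95
tool_pos: [0.449, 0.2661, 0.2953]
tool_rot: [[-0.003, -1.0, -0.0], [-1.0, 0.003, -0.001], [0.001, 0.0, -1.0]]
wrist_force: [0.7, 0.2, -0.7]
grip_width: 0.0435
gripper_force: 0.0
```

```bash
python3 - <<'E'
from h import *
f=grab("wrist");save(f,"w9.png");s=manip.get_state();print(s["tool_pos"],s["grip_width"])
for b in blobs(f,[20,140,110],[34,255,255],200):
    print(b)
    if b[0][1]<320: print(onz(f,*b[0],.114),onz(f,*b[0],.127))
E
```

```text
[0.44905086 0.26592309 0.2955987 ] 0.04394688119461935
([272.5, 187.2], [258, 172, 30, 32, 743])
[0.44832365 0.26754388 0.114     ] [0.44833031 0.26492947 0.127     ]
([383.5, 287.6], [373, 257, 17, 57, 247])
[0.33206678 0.37528119 0.114     ] [0.33651682 0.36854903 0.127     ]
([285.2, 316.4], [269, 300, 32, 33, 848])
[0.43518712 0.40856853 0.114     ] [0.43569586 0.40056411 0.127     ]
([171.3, 334.3], [133, 330, 84, 9, 366])
```

Call:
play_rows(
  series=[
    {"travel":[0,0,0.3],"twist":[0,0,0],"gripper":0},
    {"travel":[0,0,0.3],"twist":[0,0,0],"gripper":0},
    {"travel":[0,0,0.3],"twist":[0,0,0],"gripper":0},
    {"travel":[0,0,0.2],"twist":[0,0,0],"gripper":0},
    {"travel":[0,0,0.2],"twist":[0,0,0],"gripper":0},
  ],
)

```text
time: 15.5
tool_pos: [0.4489, 0.2657, 0.0996]
tool_rot: [[-0.003, -1.0, 0.0], [-1.0, 0.003, 0.0], [-0.0, -0.0, -1.0]]
wrist_force: [0.1, 0.6, 0.0]
grip_width: 0.0441
gripper_force: 0.0
```

Call:
play_rows(
  series=[
    {"travel":[0,0,0],"twist":[0,0,0],"gripper":0},
    {"travel":[0,0,0],"twist":[0,0,0],"gripper":-1},
    {"travel":[0,0,0],"twist":[0,0,0],"gripper":-1},
    {"travel":[0,0,0],"twist":[0,0,0],"gripper":-1},
    {"travel":[0,0,0],"twist":[0,0,0],"gripper":-1},
  ],
)

```text
time: 16.0
tool_pos: [0.4496, 0.2682, 0.1025]
tool_rot: [[-0.001, -1.0, 0.002], [-1.0, 0.001, 0.002], [-0.002, -0.002, -1.0]]
wrist_force: [-0.4, -0.2, 6.9]
grip_width: 0.0276
gripper_force: 30.0
```

Call:
play_rows(
  series=[
    {"travel":[0,0,-0.1],"twist":[0,0,0],"gripper":-1},
    {"travel":[0,0,-0.3],"twist":[0,0,0],"gripper":-1},
    {"travel":[0,0,-0.3],"twist":[0,0,0],"gripper":-1},
    {"travel":[0,0,-0.3],"twist":[0,0,0],"gripper":-1},
    {"travel":[0,0,-0.3],"twist":[0,0,0],"gripper":-1},
  ],
)

```text
time: 16.5
tool_pos: [0.4481, 0.267, 0.298]
tool_rot: [[-0.001, -1.0, 0.0], [-1.0, 0.001, 0.001], [-0.001, -0.0, -1.0]]
wrist_force: [0.9, 0.9, -2.3]
grip_width: 0.0276
gripper_force: 30.0
```

Call:
play_rows(
  series=[
    {"travel":[0,0,0],"twist":[0,0,0],"gripper":-1},
    {"travel":[0.3,0,0],"twist":[0,0,0],"gripper":-1},
    {"travel":[0.3,0,0],"twist":[0,0,0],"gripper":-1},
    {"travel":[0.3,0,0],"twist":[0,0,0],"gripper":-1},
    {"travel":[0.3,0,0],"twist":[0,0,0],"gripper":-1},
  ],
)

```text
time: 17.0
tool_pos: [0.4476, 0.0858, 0.2955]
tool_rot: [[-0.0, -1.0, 0.0], [-1.0, 0.0, 0.001], [-0.001, -0.0, -1.0]]
wrist_force: [0.4, -1.1, -1.7]
grip_width: 0.0277
gripper_force: 30.0
```

Call:
play_rows(
  series=[
    {"travel":[0.3,-0.03,0],"twist":[0,0,0],"gripper":-1},
    {"travel":[0.3,-0.03,0],"twist":[0,0,0],"gripper":-1},
    {"travel":[0.3,-0.03,0],"twist":[0,0,0],"gripper":-1},
    {"travel":[0,0,0],"twist":[0,0,0],"gripper":-1},
    {"travel":[0,0,0],"twist":[0,0,0],"gripper":-1},
  ],
)

```text
time: 17.5
tool_pos: [0.4613, -0.0488, 0.2953]
tool_rot: [[-0.004, -1.0, -0.0], [-1.0, 0.004, 0.0], [-0.0, 0.0, -1.0]]
wrist_force: [-0.5, 0.0, -2.3]
grip_width: 0.0274
gripper_force: 30.0
```

```bash
python3 - <<'E'
from h import *
f=grab("wrist");s=grab("scene");st=manip.get_state();print(st["tool_pos"],st["tool_rot"],st["wrist_force"])
c=np.zeros((420,800,3),np.uint8);c[:,:420]=f["color"][:,60:480];c[:,420:]=cv2.resize(s["color"][80:280,220:400],(380,420));cv2.imwrite("pics/c10.png",c[:,:,::-1])
np.save("w10.npy",f,allow_pickle=True);np.save("s10.npy",s,allow_pickle=True)
E
```

```text
[ 0.46158634 -0.04720038  0.29545823] [[-9.00342739e-04 -9.99999594e-01 -3.26954610e-05]
 [-9.99999523e-01  9.00330292e-04  3.78739877e-04]
 [-3.78710286e-04  3.30364411e-05 -9.99999928e-01]] [ 0.47503518  0.268181   -2.07968558]
```

View pics/c10.png

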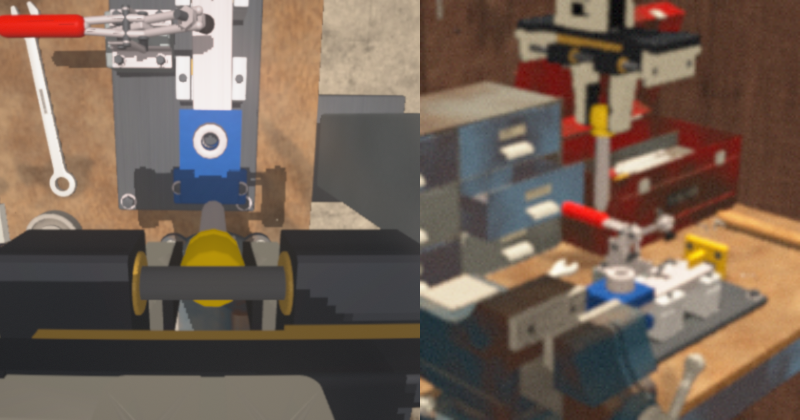

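The pin hangs upright in the gripper, tip at wrist pixel (270,208), boss hole at (270,141), clamp still open. I work out the offset from tip to hole.

```bash
python3 - <<'E'
from h import *
np.set_printoptions(precision=4,suppress=True)
f=np.load("w10.npy",allow_pickle=True).item();s=np.load("s10.npy",allow_pickle=True).item()
u,v=map(int,proj(f,[.463,-.092,.108]));r=26
c=f["color"][v-r:v+r,u-r:u+r];hh=cv2.cvtColor(c,cv2.COLOR_RGB2HSV)
cs,_=cv2.findContours((hh[...,1]<75).astype(np.uint8),cv2.RETR_EXTERNAL,cv2.CHAIN_APPROX_NONE)
e=cv2.fitEllipse(max(cs,key=cv2.contourArea));U=(e[0][0]+u-r,e[0][1]+v-r);print("boss",U,e[1],onz(f,*U,.108))
g=cv2.cvtColor(f["color"],cv2.COLOR_RGB2GRAY).astype(int)
for vv in range(194,236,3): print(vv,g[vv,250:292:2].tolist())
p=proj(f,[.4616,-.0472,.201]);print("pred tip",p,"shoulder",proj(f,[.4616,-.0472,.289]))
for vv in (206,208,210): print(onz(f,270,vv,.201))
E
```

```text
boss (269.7506580352783, 140.30185317993164) (34.41902160644531, 35.490684509277344) [ 0.463  -0.0916  0.108 ]
194 [64, 63, 63, 64, 64, 63, 63, 65, 65, 65, 65, 64, 64, 65, 65, 66, 65, 64, 65, 64, 64]
197 [63, 64, 63, 63, 63, 63, 64, 64, 64, 64, 64, 63, 64, 63, 66, 65, 64, 64, 64, 65, 63]
200 [63, 63, 63, 64, 63, 63, 64, 64, 65, 69, 76, 80, 82, 75, 66, 64, 64, 63, 64, 63, 63]
203 [64, 63, 63, 63, 63, 62, 63, 71, 92, 104, 107, 108, 107, 106, 103, 89, 66, 63, 64, 63, 63]
206 [70, 71, 71, 71, 70, 70, 76, 100, 107, 107, 107, 107, 107, 108, 108, 106, 93, 73, 71, 70, 70]
209 [71, 70, 70, 71, 70, 71, 93, 106, 107, 107, 108, 108, 108, 107, 107, 106, 104, 81, 70, 69, 70]
212 [88, 87, 89, 89, 88, 89, 102, 108, 109, 107, 107, 109, 109, 108, 108, 107, 105, 91, 79, 80, 79]
215 [89, 86, 88, 88, 88, 92, 104, 107, 108, 109, 107, 108, 108, 108, 108, 107, 106, 96, 77, 80, 79]
218 [91, 91, 92, 91, 90, 97, 106, 108, 108, 108, 108, 108, 107, 108, 107, 107, 106, 98, 83, 83, 83]
221 [87, 89, 91, 92, 93, 99, 107, 108, 108, 108, 108, 107, 108, 108, 108, 107, 106, 101, 87, 85, 83]
224 [85, 86, 90, 92, 94, 101, 108, 108, 108, 108, 107, 107, 107, 108, 107, 106, 105, 103, 85, 81, 81]
227 [87, 86, 89, 90, 91, 104, 108, 108, 107, 108, 108, 108, 109, 109, 107, 106, 106, 103, 85, 76, 76]
230 [91, 87, 87, 86, 91, 107, 113, 116, 119, 122, 125, 126, 127, 123, 120, 117, 112, 107, 90, 73, 74]
233 [89, 83, 82, 83, 113, 128, 132, 134, 134, 134, 133, 132, 132, 133, 134, 134, 132, 129, 122, 97, 64]
pred tip (np.float64(271.3132279057638), np.float64(210.6133178156543)) shoulder (np.float64(270.9347587089424), np.float64(257.1044214232365))
[ 0.4625 -0.0507  0.201 ]
[ 0.4625 -0.0492  0.201 ]
[ 0.4626 -0.0477  0.201 ]
```

Call:
play_rows(
  series=[
    {"travel":[0.287,-0.012,0],"twist":[0,0,0],"gripper":-1},
    {"travel":[0,0,0.2],"twist":[0,0,0],"gripper":-1},
    {"travel":[0,0,0.2],"twist":[0,0,0],"gripper":-1},
    {"travel":[0,0,0.13],"twist":[0,0,0],"gripper":-1},
    {"travel":[0,0,0],"twist":[0,0,0],"gripper":-1},
  ],
)

```text
time: 18.1
tool_pos: [0.4619, -0.0895, 0.2135]
tool_rot: [[0.001, -1.0, -0.005], [-1.0, -0.001, -0.0], [0.0, 0.005, -1.0]]
wrist_force: [-0.3, -0.1, -1.9]
grip_width: 0.0278
gripper_force: 30.0
```

```bash
python3 - <<'E'
from h import *
f=grab("wrist");s=grab("scene");st=manip.get_state();print(st["tool_pos"],st["wrist_force"])
c=np.zeros((400,800,3),np.uint8);c[:,:400]=cv2.resize(f["color"][100:260,190:350],(400,400));c[:,400:]=cv2.resize(s["color"][180:260,280:360],(400,400));cv2.imwrite("pics/c11.png",c[:,:,::-1])
E
```

```text
[ 0.46402723 -0.08978094  0.21667374] [ 0.92826362 -0.84209638 -1.07157934]
```

View pics/c11.png

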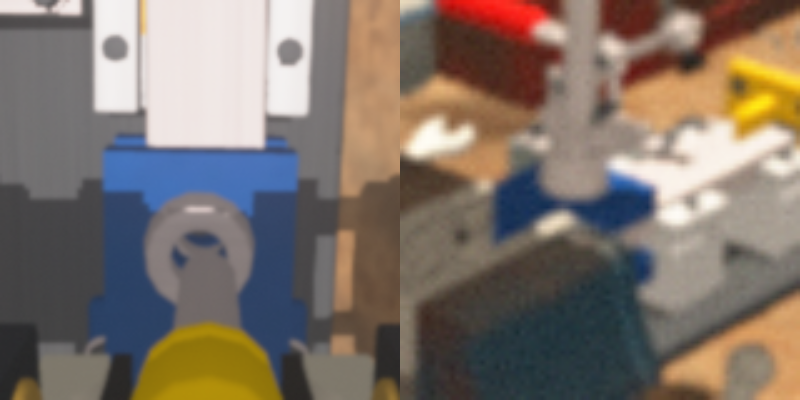

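The tip sits over the hole, about 1 mm off to the right (-x). I correct that and feel the pin in gently.

Call:
play_rows(
  series=[
    {"travel":[0,-0.007,0.04],"twist":[0,0,0],"gripper":-1},
    {"travel":[0,0,0.04],"twist":[0,0,0],"gripper":-1},
    {"travel":[0,0,0.04],"twist":[0,0,0],"gripper":-1},
    {"travel":[0,0,0.04],"twist":[0,0,0],"gripper":-1},
  ],
)

```text
time: 18.6
tool_pos: [0.4646, -0.0907, 0.1917]
tool_rot: [[-0.001, -1.0, 0.0], [-1.0, 0.001, 0.0], [-0.0, -0.0, -1.0]]
wrist_force: [-0.6, 0.8, -1.4]
grip_width: 0.0277
gripper_force: 30.0
```

Call:
play_rows(
  series=[
    {"travel":[0,0,0.04],"twist":[0,0,0],"gripper":-1},
    {"travel":[0,0,0.04],"twist":[0,0,0],"gripper":-1},
    {"travel":[0,0,0.04],"twist":[0,0,0],"gripper":-1},
    {"travel":[0,0,0.03],"twist":[0,0,0],"gripper":-1},
  ],
)

```text
time: 19.0
tool_pos: [0.4645, -0.0908, 0.1689]
tool_rot: [[-0.001, -1.0, -0.0], [-1.0, 0.001, -0.0], [0.0, 0.0, -1.0]]
wrist_force: [-0.6, -0.4, -1.2]
grip_width: 0.0277
gripper_force: 30.0
```

Call:
play_rows(
  series=[
    {"travel":[0,0,0.02],"twist":[0,0,0],"gripper":-1},
    {"travel":[0,0,0.02],"twist":[0,0,0],"gripper":-1},
    {"travel":[0,0,0.02],"twist":[0,0,0],"gripper":-1},
  ],
)

```text
time: 19.3
tool_pos: [0.4646, -0.0907, 0.1604]
tool_rot: [[-0.001, -1.0, -0.0], [-1.0, 0.001, -0.0], [0.0, 0.0, -1.0]]
wrist_force: [-0.9, -0.3, -1.4]
grip_width: 0.0278
gripper_force: 30.0
```

Call:
play_rows(
  series=[
    {"travel":[0,0,0.02],"twist":[0,0,0],"gripper":-1},
    {"travel":[0,0,0.02],"twist":[0,0,0],"gripper":-1},
    {"travel":[0,0,0.02],"twist":[0,0,0],"gripper":-1},
  ],
)

```text
time: 19.6
tool_pos: [0.4644, -0.0907, 0.1513]
tool_rot: [[-0.001, -1.0, -0.0], [-1.0, 0.001, -0.0], [0.0, 0.0, -1.0]]
wrist_force: [-0.7, 0.2, -1.0]
grip_width: 0.0276
gripper_force: 30.0
```

Call:
play_rows(
  series=[
    {"travel":[0,0,0.02],"twist":[0,0,0],"gripper":-1},
    {"travel":[0,0,0.02],"twist":[0,0,0],"gripper":-1},
  ],
)

```text
time: 19.8
tool_pos: [0.4645, -0.0907, 0.1453]
tool_rot: [[-0.001, -1.0, -0.0], [-1.0, 0.001, -0.0], [0.0, 0.0, -1.0]]
wrist_force: [-2.3, 0.2, -0.1]
grip_width: 0.0279
gripper_force: 30.0
```

Call:
play_rows(
  series=[
    {"travel":[0,0,0.02],"twist":[0,0,0],"gripper":-1},
    {"travel":[0,0,0.02],"twist":[0,0,0],"gripper":-1},
  ],
)

```text
time: 20.0
tool_pos: [0.4645, -0.0907, 0.1393]
tool_rot: [[-0.001, -1.0, -0.0], [-1.0, 0.001, -0.0], [0.0, 0.0, -1.0]]
wrist_force: [-2.2, 0.1, 0.0]
grip_width: 0.0279
gripper_force: 30.0
```

Call:
play_rows(
  series=[
    {"travel":[0,0,0.02],"twist":[0,0,0],"gripper":-1},
    {"travel":[0,0,0.02],"twist":[0,0,0],"gripper":-1},
  ],
)

```text
time: 20.2
tool_pos: [0.4645, -0.0907, 0.1333]
tool_rot: [[-0.001, -1.0, -0.0], [-1.0, 0.001, -0.0], [0.0, 0.0, -1.0]]
wrist_force: [-3.0, 0.0, -0.5]
grip_width: 0.0276
gripper_force: 30.0
```

Free-running through the lower plate; go on slowly to the boss.

Call:
play_rows(
  series=[
    {"travel":[0,0,0.02],"twist":[0,0,0],"gripper":-1},
    {"travel":[0,0,0.02],"twist":[0,0,0],"gripper":-1},
    {"travel":[0,0,0.02],"twist":[0,0,0],"gripper":-1},
    {"travel":[0,0,0.01],"twist":[0,0,0],"gripper":-1},
  ],
)

```text
time: 20.6
tool_pos: [0.4645, -0.0907, 0.1227]
tool_rot: [[-0.001, -1.0, -0.0], [-1.0, 0.001, -0.0], [0.0, 0.0, -1.0]]
wrist_force: [-3.2, -0.5, 0.4]
grip_width: 0.0275
gripper_force: 30.0
```

Call:
play_rows(
  series=[
    {"travel":[0,0,0.01],"twist":[0,0,0],"gripper":-1},
    {"travel":[0,0,0.01],"twist":[0,0,0],"gripper":-1},
  ],
)

```text
time: 20.8
tool_pos: [0.4645, -0.0907, 0.1199]
tool_rot: [[-0.001, -1.0, -0.0], [-1.0, 0.001, -0.0], [0.0, 0.0, -1.0]]
wrist_force: [-3.4, 0.9, 0.7]
grip_width: 0.0279
gripper_force: 30.0
```

Call:
play_rows(
  series=[
    {"travel":[0,0,0.01],"twist":[0,0,0],"gripper":-1},
    {"travel":[0,0,0.01],"twist":[0,0,0],"gripper":-1},
  ],
)

```text
time: 21.0
tool_pos: [0.4645, -0.0907, 0.117]
tool_rot: [[-0.001, -1.0, -0.0], [-1.0, 0.001, 0.0], [-0.0, 0.0, -1.0]]
wrist_force: [-4.4, 0.1, 0.2]
grip_width: 0.028
gripper_force: 30.0
```

Call:
play_rows(
  series=[
    {"travel":[0,0.007,0.01],"twist":[0,0,0],"gripper":-1},
    {"travel":[0,0,0.01],"twist":[0,0,0],"gripper":-1},
  ],
)

```text
time: 21.2
tool_pos: [0.4643, -0.0906, 0.1143]
tool_rot: [[-0.001, -1.0, 0.002], [-1.0, 0.001, 0.0], [-0.0, -0.002, -1.0]]
wrist_force: [-5.7, 1.2, 14.8]
grip_width: 0.028
gripper_force: 30.0
```

Call:
play_rows(
  series=[
    {"travel":[0,0,0.007],"twist":[0,0,0],"gripper":-1},
    {"travel":[0,0,0],"twist":[0,0,0],"gripper":-1},
  ],
)

```text
time: 21.4
tool_pos: [0.4643, -0.0907, 0.1142]
tool_rot: [[-0.0, -1.0, 0.002], [-1.0, 0.0, -0.0], [0.0, -0.002, -1.0]]
wrist_force: [-7.0, 2.0, 12.8]
grip_width: 0.0282
gripper_force: 30.0
```

Knob seated at the predicted height. Release and rise.

Call:
play_rows(
  series=[
    {"travel":[0,0,-0.005],"twist":[0,0,0],"gripper":0.1},
    {"travel":[0,0,0],"twist":[0,0,0],"gripper":0.1},
    {"travel":[0,0,0],"twist":[0,0,0],"gripper":0.1},
    {"travel":[0,0,0],"twist":[0,0,0],"gripper":0.1},
  ],
)

```text
time: 21.8
tool_pos: [0.4639, -0.0907, 0.1137]
tool_rot: [[-0.001, -1.0, 0.0], [-1.0, 0.001, -0.0], [0.0, -0.0, -1.0]]
wrist_force: [-0.9, -0.4, -0.5]
grip_width: 0.0475
gripper_force: 0.0
```

Call:
play_rows(
  series=[
    {"travel":[0,0,-0.1],"twist":[0,0,0],"gripper":0.1},
    {"travel":[0,0,-0.3],"twist":[0,0,0],"gripper":0.1},
    {"travel":[0,0,-0.3],"twist":[0,0,0],"gripper":0.1},
    {"travel":[0,0,-0.3],"twist":[0,0,0],"gripper":0.1},
    {"travel":[0,0,-0.2],"twist":[0,0,0],"gripper":0.1},
  ],
)

```text
time: 22.3
tool_pos: [0.4644, -0.0908, 0.2972]
tool_rot: [[-0.001, -1.0, 0.004], [-1.0, 0.001, 0.0], [-0.0, -0.004, -1.0]]
wrist_force: [0.9, 0.3, -0.9]
grip_width: 0.048
gripper_force: 0.0
```

Call:
play_rows(
  series=[
    {"travel":[-0.3,0,0],"twist":[0,0,0],"gripper":0.1},
    {"travel":[-0.2,0,0],"twist":[0,0,0],"gripper":0.1},
    {"travel":[0,0,0],"twist":[0,0,0],"gripper":0.1},
    {"travel":[0,0,0],"twist":[0,0,0],"gripper":0.1},
  ],
)

```text
time: 22.7
tool_pos: [0.4637, -0.0152, 0.2937]
tool_rot: [[0.001, -1.0, -0.0], [-1.0, -0.001, -0.0], [0.0, 0.0, -1.0]]
wrist_force: [0.6, -0.6, -0.1]
grip_width: 0.0482
gripper_force: 0.0
```

```bash
python3 - <<'E'
from h import *
np.set_printoptions(precision=4,suppress=True)
f=grab("wrist");s=grab("scene")
bf=[b for b in blobs(f,[20,140,90],[34,255,255],300) if b[0][1]<230];bs=[b for b in blobs(s,[22,120,90],[34,255,255],40) if 290<b[0][0]<345 and b[0][1]<240];print(bf,bs)
for b in bf:
  for c in bs: print(tri(ray(f,*b[0]),ray(s,*c[0])))
print("pred knob home scene",proj(s,[.4625,-.092,.1235]))
c=np.zeros((400,800,3),np.uint8);c[:,:400]=cv2.resize(f["color"][0:230,150:380],(400,400));c[:,400:]=cv2.resize(s["color"][150:280,270:400],(400,400));cv2.imwrite("pics/c12.png",c[:,:,::-1])
E
```

```text
[([271.6, 103.9], [256, 88, 32, 33, 792])] [([314.7, 203.3], [310, 197, 11, 14, 126])]
(array([ 0.4645, -0.0907,  0.1252]), [0.8636262952891053, 0.8636262952890211])
pred knob home scene (np.float64(315.9812768552829), np.float64(204.0203600717067))
```

View pics/c12.png

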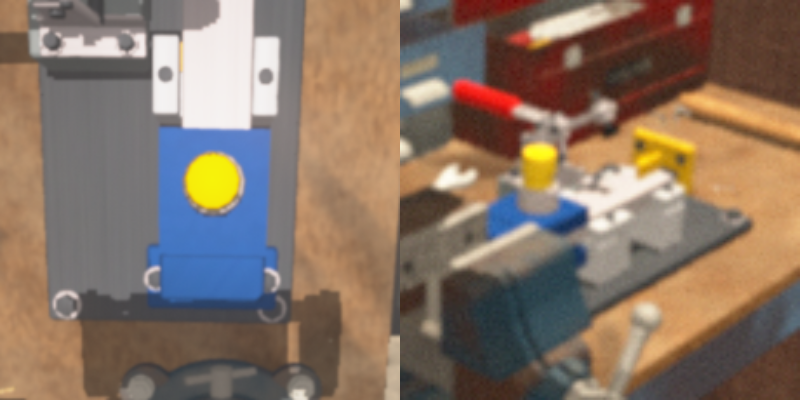

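The picture shows the yellow knob seated flat on the boss at crop (213,182), mid-knob z 0.125 m, with the clamp open and the gripper clear. Handing in.

```bash
python3 -c "
from plant import manip
print(manip.hand_in())"
```

```text
the job is handed in; nothing more can be done
None
```

The job is handed in: clamp thrown open, drawbar slid into the yoke, hitch pin through with its knob down on the boss, and the short pin not touched, at about 23 s on the robot's clock; no verdict was returned.

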